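Close and light up a transilluminator

TASK

Two Petri dishes on the blue-light transilluminator are ready for viewing: with shut fingertips and gripping nothing, press the raised amber cover down by its front finger tab until it is fully shut, then press the near half of the narrow intensity rocker at the left of the front panel (full brightness), and last the near half of the wide power rocker at the right (lamp on), each fully down. Press lightly and keep this order: no switch is worked while the cover is up, and the lamp is not lit before the intensity is set. Never raise the cover, and leave the dishes and the things round the box where they are.

Things in the scene. Friction and masses are not known exactly. Their poses are not given: they have to be found in the camera images.
- illuminator: White bench box, fixed, 264 mm wide (y), yawed up to 0.3 rad. Origin: centre of the underside; x to the hinge side, y left, z up. Lamp box x -65 to 120 mm, 60 high, window on top at z 62. Its front console slopes down to the robot by 0.1 rad, z 49 at x -57 to z 40 at x -144. Black rockers in it: narrow one at y +72 (left), wide one at y -72 (right); the gauge between is no control.
- cover (a joint): Angle (rad) of the clear amber hood (160 long, 232 wide, 27 mm deep) over the window, hinged along y on the ridge at the back (axis at x 106, z 89.5 mm in the box frame). 0 = shut, top at z 91 mm; positive = front edge raised. Starts 0.3 to 0.65. A friction hinge holds it where it is left; 1 to 3 N on the tab, along its swing, moves it.
- cover_tab (a point): Centre of the upper face of the black finger tab (22 x 70 wide x 4 mm) at the middle of the cover's front edge. Swings with the cover: from the hinge axis it lies 169 mm along the cover and 2 mm off it. Axes: x towards the hinge, z out of the upper face. Cover shut: at x -63, y 0, z 91.5 mm in the box frame.
- intensity (a joint): Angle (rad) of the narrow rocker, 40 mm long front to back, 18 wide, pivoting across the box at mid-length. 0 = low, as found: near half standing up; 0.40 = full: near half down level with the panel, far half up. Needs 1 to 2 N near its near end and stays where it is left (no spring): press until it stops.
- intensity_near (a point): Point on top of the narrow rocker's near (robot-side) half, mid-width, 15 mm from the pivot line, 5 mm from the near end; moves with the rocker. As found about 10 mm off the panel; sinks about 6 mm as the rocker goes over and ends 4.5 mm off the panel. A short white line marks this half.
- power (a joint): Angle (rad) of the wide rocker (40 mm long front to back, 30 mm wide), otherwise as the narrow one. 0 = off, as found; 0.40 = on, near half down level with the panel.
- power_near (a point): The same point on the wide rocker's near half: 15 mm from the pivot line, mid-width; same heights and travel as on the narrow rocker.
- dish_left: White lidded Petri dish, 60 mm across, 15 mm high, loose on the left of the window under the cover; origin: centre of its underside.
- dish_right: The same kind of dish on the right of the window.
- pot: Loose white reagent pot with screw cap, 46 mm across, 72 mm high, standing to the right of the box; origin: centre of its underside. Leave alone.
- vial: Small loose vial, 15 mm across, 41 mm high, standing to the right of the box near the console; origin: centre of its underside. Leave alone.
- tweezers: Steel forceps 125 mm long (along their own y, front to back of the box), 8 mm high, lying to the left of the box; origin: centre of the underside. Leave alone.
- pen: Marker pen 135 mm long (along its own y), 13 mm thick, lying in front of the box, left of its middle; origin: centre of the underside. Leave alone.

How it is judged:
On the way, in this order (a step that is already met when the one before it is completed fails the run):
1. the amber cover is fully shut, both switches still as found (value of joint cover below 0.03 rad and value of joint each of intensity, power below 0.12 rad), for 0.2 s.
2. the intensity rocker's near half is pressed fully down, power still off (value of joint intensity above 0.3 rad and value of joint power below 0.12 rad), for 0.1 s.
3. the power rocker's near half is pressed fully down (value of joint power above 0.3 rad), for 0.1 s.
At the end, for the whole second after the job is handed in: The cover is shut (within 0.03 rad, 5 mm at the tab), both rockers are over (at least 0.3 of 0.40 rad) with their near halves down, and both dishes lie within 15 mm of where they were (value of joint cover below 0.03 rad and value of joint each of intensity, power above 0.3 rad and distance of each of dish_left, dish_right from where it was at the start of the episode below 0.015 m); the robot touches nothing.
It fails at once if a switch is worked while the cover is not shut (value of joint cover above 0.06 rad and value of joint any of intensity, power above 0.15 rad).
It fails at once if the lamp is switched on before the intensity is set (value of joint power above 0.15 rad and value of joint intensity below 0.25 rad).
It fails at once if the cover is raised instead of pressed down (value of joint cover above 0.75 rad).
It fails at once if the box, its cover or a switch is pressed hard (over 30 N) (contact force between any of the fingers, the arm and illuminator above 30 N).
It fails at once if a dish, or a thing beside the box, is lifted or shifted by more than 15 mm (distance of any of dish_left, dish_right, pot, vial, tweezers, pen from where it was at the start of the episode above 0.015 m).
It also fails if it takes over 45 s, if anything falls off the work surface, if the arm or the gripper's body presses on something with over 40 N, if the wrist force passes 120 N, or if a joint passes its speed limit or range.

ROBOT

A 7-joint arm with a two-finger parallel gripper is mounted at the origin on a cart in front of the work surface, level with it; the furniture and walls round the work are solid. World frame = base frame: x ahead of the robot, y to its left, z up, the work surface at z = 0. Lengths are in m, angles in rad, forces in N, time in s.
With the tool pointing down it reaches from about 0.425 to 0.925 m from the base axis. Payload 6.8 kg.
Tool frame: the origin (TCP) lies on the mounting face of the last link; the fingertips stand 173 mm ahead of it and the grasp point (between the pads) lies 155 mm ahead of it; z points along the fingers, y is the line along which they close (so a half turn about z gives the same grasp; the last joint's range is limited). The gripper opens to 85 mm and grips with 20 to 120 N. Pads are 22 mm wide; open, the fingers measure 114 mm over their backs; the gripper's body (76 mm by 85 mm) begins 54 mm behind the grasp point. The pads swing forward as they close: fully open they stand 13 mm farther back than shut.
Start: joints at [1.205, 0.477, 0.022, 1.555, -0.011, 1.109, -0.083], TCP at [0.172, -0.653, 0.405] pointing down, gripper open.
Joint ranges: [-2.96, 2.96], [-0.34, 2.1], [-1.41, 1.46], [0.24, 2.44], [-1.37, 4.51], [0.17, 1.92], [-2.96, 2.96]. Speed limits (rad/s): [2.39, 2.39, 3.14, 3.14, 3.14, 3.14, 3.14].

INTERFACE

Orientations are given as a rotation vector (axis times angle).
In Python, from bench import r gives the robot as it stands.
- The arm moves only by the tool arm_command, never from a script. Its argument "plan" is a list of rows, each an object of numbers: "claw": the closure, from 0 (fully open) to 1 (shut); "tx", "ty", "tz": the shift along the tool's x, y, z in m; "ax", "ay", "az": the turn, a rotation vector about the tool's x, y, z in degrees. A call has exactly 10 rows; each row shifts and turns the commanded pose from where the row before left it, along the tool's axes as they then stand; what a row does not reach is not made up. A row lasts 1/12 s, in which the tool goes at most 41.7 mm and 7.16 degrees, less where a joint would pass 70% of its speed; a pose out of reach is approached as far as the arm can. A call is refused whole if a number of a shift passes 0.0417 or a number of a turn 7.16, either way. A call with a gripper value outside its range is refused whole. The fingers move at their own pace and stop on an object; "squeeze" is the grip in N (left out, the last holds). Time passes only in rows, so rows that do not move let the fingers close, or fill a call up. It gives the time, the measured TCP pose, the force, the opening and the grip force at its end, in the units of the state.
- r.get_obs(): the state, without advancing time (a new reading comes with each control period).
- r.grab_frame(name): name is "scene" or "top" or "wrist"; returns the picture (420x560x3 uint8, red, green, blue); there is no depth.
- r.camera_model(name): a dict with "fx", "fy", "cx", "cy" (pixels), "position" and "orientation" of the camera in the world; the wrist camera has in their place "tool_from_camera" (4x4, takes a point from camera to tool coordinates, whose origin is the TCP and whose axes are the flange's). Camera axes: x right, y up, looking along -z (the intrinsics and any distortion apply to the point x, -y, -z); pixel columns grow to the right and rows downward; lengths in m; the calibration is good to about 2 mm. A picture is of the moment at which its call begins: read the wrist's pose just before it. camera_model takes no time and is no camera call.
- r.hand_in(): hands the job in; it is judged then, once.
Trained networks look in the newest picture that a camera, given by its name, has taken for a name from the list of things; names that differ only in an ending like _2 or _b are one class to them, and where a whole thing is asked for, a point or a joint stands for the part that bears it (a point fixed in the world has none). Each returns a list of dicts, best first, with "confidence" (0 to 1); they miss things now and then, are a little off and sometimes report something else, mostly with a low value. They report only what shows in the picture. A call takes as long as a camera call.
- r.boxes_of(target, camera): "location" ([x, y, z] in m, in the coordinates of the camera as it stood for that picture, good to about 4 mm: the middle of the surface that is visible of it).
- r.tip_of(target, camera): "location" ([x, y, z] in m, in the coordinates of the camera as it stood for that picture, good to about 4 mm: a listed point, or the origin of a listed thing).
The state is a dict: "clock": time; "joints": joint angles; "qvel": joint speeds; "tau": joint torques, N m; "tcp_pos": TCP position; "orientation": TCP orientation; "contact_force": force on the tool from outside, world axes, zero at the start; "moment": the same for the moment, N m; "grip_width": finger opening in m; "gripper_force": force on a finger pad.
Only numpy, scipy, OpenCV 4.12 (cv2) and the standard library are available. Lean on these libraries where they do the work, as an engineer would, in place of code of your own. Each camera call takes 0.05 s, during which the arm holds its last target. There are 200 camera calls.

## Working session

There is one attempt and no reset: what is moved stays moved. The work goes in short steps, Python scripts to look and compute and a tool call to move; the robot and the scene stay as the last step left them, time stands still between calls to the robot, and variables do not carry over. Pictures are saved under pics/ and viewed, at most 10 in all, crops included, and the job is handed in when it is done.

Besides the shell and the picture viewer there is one more tool, called after ">>>" as name(argument=value, ...) on one line, values as JSON. arm_command: Moves the arm, as the interface text tells. Its arguments: {"type":"object","properties":{"plan":{"type":"array","items":{"type":"object","properties":{"claw":{"type":"number"},"tx":{"type":"number"},"ty":{"type":"number"},"tz":{"type":"number"},"ax":{"type":"number"},"ay":{"type":"number"},"az":{"type":"number"}}}},"squeeze":{"type":"number"}},"required":["plan"]}

```bash
mkdir -p pics; cat > h.py <<'E'
import numpy as np,cv2
from scipy.spatial.transform import Rotation as R
from bench import r
def camT(n):
    m=r.camera_model(n)
    if 'tool_from_camera' in m:
        o=r.get_obs();T=np.eye(4);T[:3,:3]=R.from_rotvec(o['orientation']).as_matrix();T[:3,3]=o['tcp_pos']
        return T@np.array(m['tool_from_camera'])
    T=np.eye(4);q=np.array(m['orientation'],float)
    T[:3,:3]=q if q.shape==(3,3) else R.from_rotvec(q).as_matrix()
    T[:3,3]=m['position'];return T
def look(n,save=None):
    T=camT(n);f=r.grab_frame(n)
    if save: cv2.imwrite('pics/'+save,f[:,:,::-1])
    return T
def find(t,n,T,fn='tip_of'):
    return [(round(d['confidence'],2),(T@np.append(d['location'],1))[:3].round(4)) for d in getattr(r,fn)(t,n)[:2]]
E
python3 - <<'E'
from h import *
print(r.get_obs()); print(r.camera_model('top'))
for c in('top','scene'):
    T=look(c,c+'0.png')
    for t in['cover_tab','intensity_near','power_near','illuminator','dish_left','dish_right','pot','vial','pen','tweezers']:
        print(c,t,find(t,c,T))
E
```

```text
{'clock': 0.0, 'joints': array([ 1.20490678,  0.4777988 ,  0.02233468,  1.55645549, -0.01147378,
        1.10929084, -0.08310161]), 'qvel': array([-7.36178884e-05,  1.42158357e-03,  1.48619755e-03, -6.57547676e-04,
       -9.99767903e-04, -1.22480381e-03,  1.37207569e-03]), 'tau': array([ 1.43109742e-05, -5.96446967e+01,  1.60806444e+00, -2.81193674e+01,
        1.25107021e-02,  9.48536064e-03, -1.00487844e-05]), 'tcp_pos': array([ 0.17202404, -0.65242599,  0.4037245 ]), 'orientation': array([-3.11375689e+00, -4.03641693e-01,  6.10852395e-04]), 'contact_force': array([-0.08843705,  0.16950826,  0.13554454]), 'moment': array([ 0.01121583, -0.02845748, -0.02285502]), 'gripper_force': 0.0, 'grip_width': 0.08519135323621796}
{'fx': 400.20354179993035, 'fy': 400.20354179993035, 'cx': 287.26081957659204, 'cy': 202.60536209244847, 'position': array([ 0.54382033, -0.02230446,  0.96327233]), 'orientation': array([ 0.0448653 , -0.05085652, -1.58310437])}
top cover_tab [(0.87, array([ 0.5744, -0.0474,  0.1553]))]
top intensity_near [(0.68, array([0.5104, 0.0225, 0.0522]))]
top power_near [(0.81
[... 338 characters left out ...]
009]))]
top tweezers [(0.49, array([ 0.5827,  0.1289, -0.005 ]))]
scene cover_tab [(0.58, array([ 0.5783, -0.0504,  0.1561]))]
scene intensity_near [(0.4, array([0.5059, 0.0186, 0.0495]))]
scene power_near [(0.52, array([ 0.5055, -0.1247,  0.0515]))]
scene illuminator [(0.74, array([ 0.6308, -0.0506, -0.0015]))]
scene dish_left [(0.81, array([0.6457, 0.    , 0.0607]))]
scene dish_right [(0.68, array([ 0.6532, -0.0976,  0.0605]))]
scene pot [(0.81, array([ 0.6924, -0.2586, -0.0007])), (0.53, array([ 0.5783, -0.0525,  0.1548]))]
scene vial [(0.49, array([ 0.5377, -0.2455,  0.0048]))]
scene pen [(0.86, array([0.4424, 0.0067, 0.002 ]))]
scene tweezers [(0.74, array([ 0.5782,  0.1261, -0.0026]))]
```

View pics/top0.png

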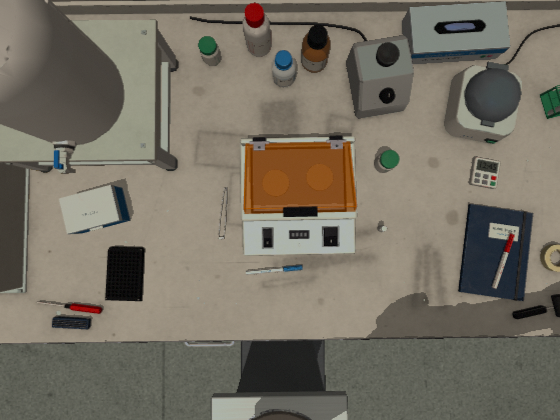

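View pics/scene0.png

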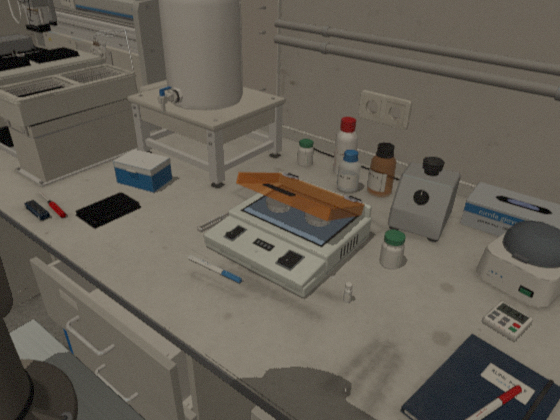

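Top view: the box is almost square to the robot (yaw ≈ 0), its rockers are at px (267,238) and (331,236), and the tab is at (300,211). The scene view shows the cover raised about 0.4 rad. The network locations agree with both pictures. Next I move in front of the tab with the fingers shut.

>>> arm_command(plan=[{"claw":1,"az":4.9},{"claw":1,"az":4.9},{"claw":1,"az":4.9},{"claw":1,"tx":0.0216,"ty":-0.0354},{"claw":1,"tx":0.0216,"ty":-0.0354},{"claw":1,"tx":0.0216,"ty":-0.0354},{"claw":1,"tx":0.0216,"ty":-0.0354},{"claw":1,"tx":0.0216,"ty":-0.0354},{"claw":1,"tx":0.0216,"ty":-0.0354},{"claw":1,"tx":0.0216,"ty":-0.0354}], squeeze=20)

```text
invalid input at $.plan[0]: expected keys claw, tx, ty, tz, ax, ay, az
```

>>> arm_command(plan=[{"claw":1,"tx":0.0216,"ty":-0.0354},{"claw":1,"tx":0.0216,"ty":-0.0354},{"claw":1,"tx":0.0216,"ty":-0.0354},{"claw":1,"tx":0.0216,"ty":-0.0354},{"claw":1,"tx":0.0216,"ty":-0.0354},{"claw":1,"tx":0.0216,"ty":-0.0354},{"claw":1,"tx":0.0216,"ty":-0.0354},{"claw":1,"tx":0.0216,"ty":-0.0354},{"claw":1,"tx":0.0216,"ty":-0.0354},{"claw":1,"tx":0.0216,"ty":-0.0354}])

```text
invalid input at $.plan[0]: expected keys claw, tx, ty, tz, ax, ay, az
```

```bash
python3 - <<'E'
from h import *
o=r.get_obs();print(o['clock'],o['tcp_pos'],R.from_rotvec(o['orientation']).as_matrix().round(3),o['contact_force'],o['grip_width'])
T=look('wrist','w0.png')
for t in['cover_tab','intensity_near','power_near','illuminator']: print(t,find(t,'wrist',T))
E
```

```text
1.1 [ 0.17208807 -0.65270586  0.40470597] [[ 0.967  0.255  0.   ]
 [ 0.255 -0.967 -0.   ]
 [ 0.     0.    -1.   ]] [-0.13414373  0.24361026  0.38143469] 0.08531464679554264
cover_tab []
intensity_near []
power_near []
illuminator []
```

View pics/w0.png

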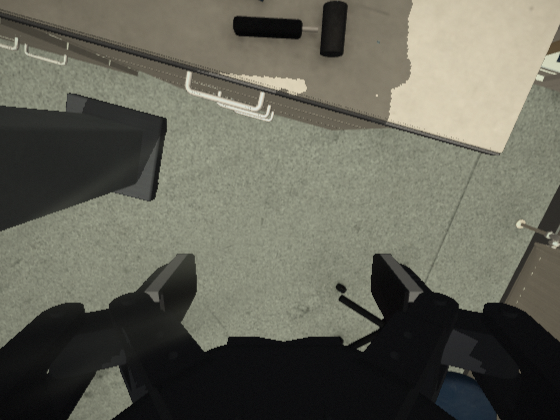

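The moves were refused because each row needs all seven keys. The arm hasn't moved, and the wrist picture shows only the floor and the open fingers.

>>> arm_command(plan=[{"claw":1,"tx":0,"ty":0,"tz":0,"ax":0,"ay":0,"az":4.9},{"claw":1,"tx":0,"ty":0,"tz":0,"ax":0,"ay":0,"az":4.9},{"claw":1,"tx":0,"ty":0,"tz":0,"ax":0,"ay":0,"az":4.9},{"claw":1,"tx":0.0216,"ty":-0.0354,"tz":0,"ax":0,"ay":0,"az":0},{"claw":1,"tx":0.0216,"ty":-0.0354,"tz":0,"ax":0,"ay":0,"az":0},{"claw":1,"tx":0.0216,"ty":-0.0354,"tz":0,"ax":0,"ay":0,"az":0},{"claw":1,"tx":0.0216,"ty":-0.0354,"tz":0,"ax":0,"ay":0,"az":0},{"claw":1,"tx":0.0216,"ty":-0.0354,"tz":0,"ax":0,"ay":0,"az":0},{"claw":1,"tx":0.0216,"ty":-0.0354,"tz":0,"ax":0,"ay":0,"az":0},{"claw":1,"tx":0.0216,"ty":-0.0354,"tz":0,"ax":0,"ay":0,"az":0}], squeeze=20)

```text
clock: 2.18
tcp_pos: [0.3236, -0.4029, 0.405]
orientation: [3.141, 0.002, 0.001]
contact_force: [0.9, -0.1, 0.3]
grip_width: -0.0001
gripper_force: 0.0
```

>>> arm_command(plan=[{"claw":1,"tx":0.0216,"ty":-0.0354,"tz":0,"ax":0,"ay":0,"az":0},{"claw":1,"tx":0.0216,"ty":-0.0354,"tz":0,"ax":0,"ay":0,"az":0},{"claw":1,"tx":0.0216,"ty":-0.0354,"tz":0,"ax":0,"ay":0,"az":0},{"claw":1,"tx":0.0216,"ty":-0.0354,"tz":0,"ax":0,"ay":0,"az":0},{"claw":1,"tx":0.0216,"ty":-0.0354,"tz":0,"ax":0,"ay":0,"az":0},{"claw":1,"tx":0.0216,"ty":-0.0354,"tz":0,"ax":0,"ay":0,"az":0},{"claw":1,"tx":0.0216,"ty":-0.0354,"tz":0,"ax":0,"ay":0,"az":0},{"claw":1,"tx":0.0216,"ty":-0.0354,"tz":0,"ax":0,"ay":0,"az":0},{"claw":1,"tx":0.0216,"ty":-0.0354,"tz":0,"ax":0,"ay":0,"az":0},{"claw":1,"tx":0.0216,"ty":-0.0354,"tz":0,"ax":0,"ay":0,"az":0}])

```text
clock: 3.02
tcp_pos: [0.5392, -0.0487, 0.4051]
orientation: [3.141, 0.001, 0.001]
contact_force: [0.3, -0.9, -0.2]
grip_width: 0.0
gripper_force: 0.0
```

```bash
python3 - <<'E'
from h import *
T=look('wrist','w1.png')
o=r.get_obs();print(o['clock'],o['tcp_pos'],R.from_rotvec(o['orientation']).as_matrix().round(3),o['contact_force'],o['grip_width'])
for t in['cover_tab','intensity_near','power_near','illuminator']: print(t,find(t,'wrist',T))
E
```

```text
3.0667 [ 0.54260675 -0.03992431  0.40553498] [[ 1.     0.011  0.005]
 [ 0.011 -1.     0.006]
 [ 0.005 -0.005 -1.   ]] [5.15326616 6.45067942 0.88091092] -0.0003922484728624263
cover_tab [(0.84, array([ 0.578 , -0.0507,  0.1592]))]
intensity_near [(0.84, array([0.504 , 0.0246, 0.0539]))]
power_near [(0.68, array([ 0.5045, -0.1207,  0.0508]))]
illuminator [(0.57, array([ 0.6249, -0.0486, -0.0019]))]
```

View pics/w1.png

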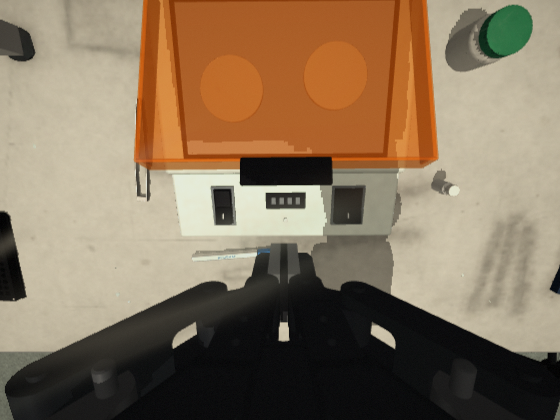

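The wrist view shows the tab at about px (286,171), the narrow rocker at (223,205) and the wide one at (347,205), with the fingers shut. The located points agree to within about 4 mm. I'll go above the tab.

>>> arm_command(plan=[{"claw":1,"tx":0.007,"ty":0,"tz":0.013,"ax":0,"ay":0,"az":0},{"claw":1,"tx":0.007,"ty":0,"tz":0.013,"ax":0,"ay":0,"az":0},{"claw":1,"tx":0.007,"ty":0,"tz":0.013,"ax":0,"ay":0,"az":0},{"claw":1,"tx":0.007,"ty":0,"tz":0.013,"ax":0,"ay":0,"az":0},{"claw":1,"tx":0.006,"ty":0,"tz":0.01,"ax":0,"ay":0,"az":0},{"claw":1,"tx":0,"ty":0,"tz":0,"ax":0,"ay":0,"az":0},{"claw":1,"tx":0,"ty":0,"tz":0,"ax":0,"ay":0,"az":0},{"claw":1,"tx":0,"ty":0,"tz":0,"ax":0,"ay":0,"az":0},{"claw":1,"tx":0,"ty":0,"tz":0,"ax":0,"ay":0,"az":0},{"claw":1,"tx":0,"ty":0,"tz":0,"ax":0,"ay":0,"az":0}])

```text
clock: 4.1
tcp_pos: [0.5725, -0.0505, 0.3435]
orientation: [3.141, 0.002, 0.002]
contact_force: [0.2, 0.1, 0.7]
grip_width: 0.0
gripper_force: 0.0
```

>>> arm_command(plan=[{"claw":1,"tx":0,"ty":0,"tz":0.004,"ax":0,"ay":0,"az":0},{"claw":1,"tx":0,"ty":0,"tz":0.004,"ax":0,"ay":0,"az":0},{"claw":1,"tx":0,"ty":0,"tz":0.004,"ax":0,"ay":0,"az":0},{"claw":1,"tx":0,"ty":0,"tz":0.004,"ax":0,"ay":0,"az":0},{"claw":1,"tx":-0.001,"ty":0,"tz":0.003,"ax":0,"ay":0,"az":0},{"claw":1,"tx":-0.001,"ty":0,"tz":0.003,"ax":0,"ay":0,"az":0},{"claw":1,"tx":-0.001,"ty":0,"tz":0.003,"ax":0,"ay":0,"az":0},{"claw":1,"tx":-0.001,"ty":0,"tz":0.003,"ax":0,"ay":0,"az":0},{"claw":1,"tx":-0.001,"ty":0,"tz":0.003,"ax":0,"ay":0,"az":0},{"claw":1,"tx":-0.001,"ty":0,"tz":0.003,"ax":0,"ay":0,"az":0}])

```text
clock: 4.93
tcp_pos: [0.5666, -0.0504, 0.3085]
orientation: [3.142, 0.002, 0.001]
contact_force: [0.9, -0.6, -0.2]
grip_width: -0.0
gripper_force: 0.2
```

>>> arm_command(plan=[{"claw":1,"tx":-0.001,"ty":0,"tz":0.004,"ax":0,"ay":0,"az":0},{"claw":1,"tx":-0.001,"ty":0,"tz":0.004,"ax":0,"ay":0,"az":0},{"claw":1,"tx":-0.001,"ty":0,"tz":0.004,"ax":0,"ay":0,"az":0},{"claw":1,"tx":0,"ty":0,"tz":0.004,"ax":0,"ay":0,"az":0},{"claw":1,"tx":-0.001,"ty":0,"tz":0.004,"ax":0,"ay":0,"az":0},{"claw":1,"tx":0,"ty":0,"tz":0.004,"ax":0,"ay":0,"az":0},{"claw":1,"tx":0,"ty":0,"tz":0.004,"ax":0,"ay":0,"az":0},{"claw":1,"tx":0,"ty":0,"tz":0.004,"ax":0,"ay":0,"az":0},{"claw":1,"tx":0,"ty":0,"tz":0.004,"ax":0,"ay":0,"az":0},{"claw":1,"tx":0,"ty":0,"tz":0.002,"ax":0,"ay":0,"az":0}])

```text
clock: 5.77
tcp_pos: [0.5625, -0.0504, 0.2701]
orientation: [-3.142, -0.002, 0.001]
contact_force: [-0.3, 0.5, 0.4]
grip_width: -0.0001
gripper_force: 0.2
```

```bash
python3 - <<'E'
from h import *
o=r.get_obs();print(o['clock'],o['tcp_pos'],o['contact_force'])
T=look('wrist','w2.png')
print(find('cover_tab','wrist',T))
T=look('scene','s2.png');print(find('cover_tab','scene',T))
f=cv2.imread('pics/s2.png')[150:310,170:420];w=cv2.imread('pics/w2.png')
cv2.imwrite('pics/m2.png',np.hstack([cv2.resize(f,(440,282)),cv2.resize(w,(360,282))]))
E
```

```text
5.7667 [ 0.56249393 -0.05043278  0.27005224] [-0.31325139  0.45790509  0.38246367]
[(0.34, array([0.5077, 0.0208, 0.0535]))]
[(0.89, array([ 0.5638, -0.0521,  0.0978])), (0.33, array([ 6.952e-01, -2.593e-01,  3.000e-04]))]
```

View pics/m2.png

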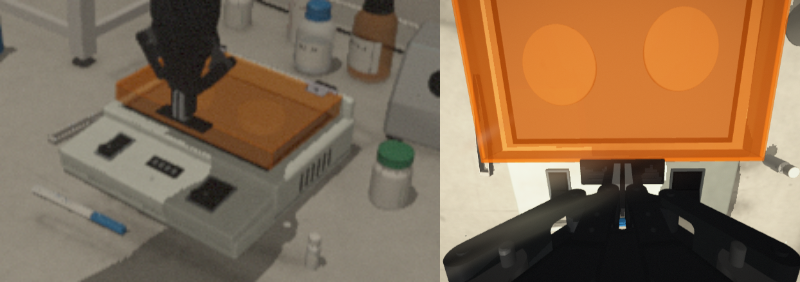

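The left half shows the fingertips on the tab, with the cover nearly shut (tab z about 0.098). I'll finish gently.

>>> arm_command(plan=[{"claw":1,"tx":0,"ty":0,"tz":0.001,"ax":0,"ay":0,"az":0},{"claw":1,"tx":0,"ty":0,"tz":0.001,"ax":0,"ay":0,"az":0},{"claw":1,"tx":0,"ty":0,"tz":0.001,"ax":0,"ay":0,"az":0},{"claw":1,"tx":0,"ty":0,"tz":0.001,"ax":0,"ay":0,"az":0},{"claw":1,"tx":0,"ty":0,"tz":0.001,"ax":0,"ay":0,"az":0},{"claw":1,"tx":0,"ty":0,"tz":0,"ax":0,"ay":0,"az":0},{"claw":1,"tx":0,"ty":0,"tz":0,"ax":0,"ay":0,"az":0},{"claw":1,"tx":0,"ty":0,"tz":0,"ax":0,"ay":0,"az":0},{"claw":1,"tx":0,"ty":0,"tz":0,"ax":0,"ay":0,"az":0},{"claw":1,"tx":0,"ty":0,"tz":0,"ax":0,"ay":0,"az":0}])

```text
clock: 6.8
tcp_pos: [0.5625, -0.0504, 0.2657]
orientation: [3.142, 0.002, -0.0]
contact_force: [0.8, 0.6, 0.8]
grip_width: -0.0002
gripper_force: 0.0
```

>>> arm_command(plan=[{"claw":1,"tx":0,"ty":0,"tz":0.0005,"ax":0,"ay":0,"az":0},{"claw":1,"tx":0,"ty":0,"tz":0.0005,"ax":0,"ay":0,"az":0},{"claw":1,"tx":0,"ty":0,"tz":0.0005,"ax":0,"ay":0,"az":0},{"claw":1,"tx":0,"ty":0,"tz":0.0005,"ax":0,"ay":0,"az":0},{"claw":1,"tx":0,"ty":0,"tz":0,"ax":0,"ay":0,"az":0},{"claw":1,"tx":0,"ty":0,"tz":0,"ax":0,"ay":0,"az":0},{"claw":1,"tx":0,"ty":0,"tz":0,"ax":0,"ay":0,"az":0},{"claw":1,"tx":0,"ty":0,"tz":0,"ax":0,"ay":0,"az":0},{"claw":1,"tx":0,"ty":0,"tz":0,"ax":0,"ay":0,"az":0},{"claw":1,"tx":0,"ty":0,"tz":0,"ax":0,"ay":0,"az":0}])

```text
clock: 7.63
tcp_pos: [0.5626, -0.0504, 0.2648]
orientation: [3.141, 0.002, 0.0]
contact_force: [-3.3, -0.2, 11.2]
grip_width: -0.0002
gripper_force: 5.6
```

A reaction force of 11 N with the tip at z 0.092 means the cover is on its stop. I'll lift off and move above the intensity rocker.

>>> arm_command(plan=[{"claw":1,"tx":0,"ty":0,"tz":-0.01,"ax":0,"ay":0,"az":0},{"claw":1,"tx":0,"ty":0,"tz":-0.01,"ax":0,"ay":0,"az":0},{"claw":1,"tx":0,"ty":0,"tz":-0.01,"ax":0,"ay":0,"az":0},{"claw":1,"tx":-0.0117,"ty":-0.0145,"tz":0,"ax":0,"ay":0,"az":0},{"claw":1,"tx":-0.0117,"ty":-0.0145,"tz":0,"ax":0,"ay":0,"az":0},{"claw":1,"tx":-0.0117,"ty":-0.0145,"tz":0,"ax":0,"ay":0,"az":0},{"claw":1,"tx":-0.0117,"ty":-0.0145,"tz":0,"ax":0,"ay":0,"az":0},{"claw":1,"tx":-0.0117,"ty":-0.0145,"tz":0,"ax":0,"ay":0,"az":0},{"claw":1,"tx":0,"ty":0,"tz":0,"ax":0,"ay":0,"az":0},{"claw":1,"tx":0,"ty":0,"tz":0,"ax":0,"ay":0,"az":0}])

```text
clock: 8.47
tcp_pos: [0.5039, 0.0227, 0.2946]
orientation: [-3.142, -0.005, -0.002]
contact_force: [0.2, -0.4, 0.4]
grip_width: 0.0004
gripper_force: 0.0
```

```bash
python3 - <<'E'
from h import *
o=r.get_obs();print(o['clock'],o['tcp_pos'],o['contact_force'])
for c in('scene','top','wrist'):
    T=look(c,c+'3.png')
    for t in['cover_tab','intensity_near','power_near','illuminator']: print(c,t,find(t,c,T))
f=cv2.imread('pics/scene3.png')[150:310,170:420];w=cv2.imread('pics/wrist3.png')
cv2.imwrite('pics/m3.png',np.hstack([cv2.resize(f,(440,282)),cv2.resize(w,(360,282))]))
E
```

```text
8.4667 [0.50388708 0.02273693 0.29456025] [ 0.18930654 -0.36758002  0.42118048]
scene cover_tab [(0.93, array([ 0.5647, -0.0487,  0.0962])), (0.27, array([ 0.5097, -0.1196,  0.0506]))]
scene intensity_near [(0.47, array([0.5058, 0.0171, 0.0516]))]
scene power_near [(0.77, array([ 0.5103, -0.1242,  0.0511])), (0.21, array([0.4436, 0.008 , 0.0012]))]
scene illuminator [(0.58, array([ 0.6297, -0.0486, -0.0039]))]
top cover_tab [(0.68, array([ 0.5615, -0.0489,  0.0924]))]
top intensity_near []
top power_near [(0.64, array([ 0.5078, -0.1243,  0.0541]))]
top illuminator [(0.66, array([ 0.6191, -0.0502, -0.0028]))]
wrist cover_tab [(0.77, array([ 0.5616, -0.0524,  0.0933]))]
wrist intensity_near [(0.83, array([0.506 , 0.0219, 0.0496]))]
wrist power_near [(0.86, array([ 0.5059, -0.1203,  0.0519]))]
wrist illuminator [(0.59, array([ 0.624 , -0.0463, -0.0011]))]
```

View pics/m3.png

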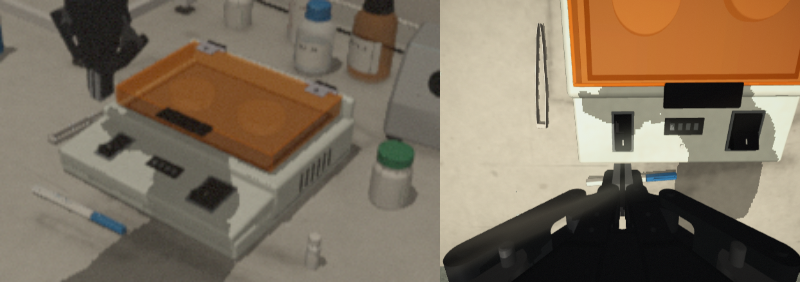

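Cover shut (tab z about 0.093) and both rockers as found. The fingertips line up with the narrow rocker in the wrist view (mosaic px (622,130)). I'll descend.

>>> arm_command(plan=[{"claw":1,"tx":0,"ty":0.001,"tz":0.008,"ax":0,"ay":0,"az":0},{"claw":1,"tx":0,"ty":0,"tz":0.008,"ax":0,"ay":0,"az":0},{"claw":1,"tx":0,"ty":0,"tz":0.008,"ax":0,"ay":0,"az":0},{"claw":1,"tx":0,"ty":0,"tz":0.008,"ax":0,"ay":0,"az":0},{"claw":1,"tx":0,"ty":0,"tz":0.008,"ax":0,"ay":0,"az":0},{"claw":1,"tx":0,"ty":0,"tz":0.008,"ax":0,"ay":0,"az":0},{"claw":1,"tx":0,"ty":0,"tz":0.008,"ax":0,"ay":0,"az":0},{"claw":1,"tx":0,"ty":0,"tz":0.006,"ax":0,"ay":0,"az":0},{"claw":1,"tx":0,"ty":0,"tz":0.002,"ax":0,"ay":0,"az":0},{"claw":1,"tx":0,"ty":0,"tz":0,"ax":0,"ay":0,"az":0}])

```text
clock: 10.05
tcp_pos: [0.5038, 0.021, 0.229]
orientation: [3.142, 0.002, -0.002]
contact_force: [0.5, 0.3, 0.9]
grip_width: 0.0003
gripper_force: 0.0
```

>>> arm_command(plan=[{"claw":1,"tx":0,"ty":0,"tz":0.001,"ax":0,"ay":0,"az":0},{"claw":1,"tx":0,"ty":0,"tz":0.001,"ax":0,"ay":0,"az":0},{"claw":1,"tx":0,"ty":0,"tz":0.001,"ax":0,"ay":0,"az":0},{"claw":1,"tx":0,"ty":0,"tz":0.001,"ax":0,"ay":0,"az":0},{"claw":1,"tx":0,"ty":0,"tz":0.001,"ax":0,"ay":0,"az":0},{"claw":1,"tx":0,"ty":0,"tz":0.001,"ax":0,"ay":0,"az":0},{"claw":1,"tx":0,"ty":0,"tz":0.001,"ax":0,"ay":0,"az":0},{"claw":1,"tx":0,"ty":0,"tz":0,"ax":0,"ay":0,"az":0},{"claw":1,"tx":0,"ty":0,"tz":0,"ax":0,"ay":0,"az":0},{"claw":1,"tx":0,"ty":0,"tz":0,"ax":0,"ay":0,"az":0}])

```text
clock: 10.88
tcp_pos: [0.5042, 0.021, 0.2227]
orientation: [-3.142, -0.002, -0.001]
contact_force: [-0.1, 0.5, -1.1]
grip_width: 0.0003
gripper_force: 0.0
```

>>> arm_command(plan=[{"claw":1,"tx":0,"ty":0,"tz":0.0005,"ax":0,"ay":0,"az":0},{"claw":1,"tx":0,"ty":0,"tz":0.0005,"ax":0,"ay":0,"az":0},{"claw":1,"tx":0,"ty":0,"tz":0.0005,"ax":0,"ay":0,"az":0},{"claw":1,"tx":0,"ty":0,"tz":0.0005,"ax":0,"ay":0,"az":0},{"claw":1,"tx":0,"ty":0,"tz":0,"ax":0,"ay":0,"az":0},{"claw":1,"tx":0,"ty":0,"tz":0,"ax":0,"ay":0,"az":0},{"claw":1,"tx":0,"ty":0,"tz":0,"ax":0,"ay":0,"az":0},{"claw":1,"tx":0,"ty":0,"tz":0,"ax":0,"ay":0,"az":0},{"claw":1,"tx":0,"ty":0,"tz":0,"ax":0,"ay":0,"az":0},{"claw":1,"tx":0,"ty":0,"tz":0,"ax":0,"ay":0,"az":0}])

```text
clock: 11.72
tcp_pos: [0.5039, 0.021, 0.2207]
orientation: [3.142, 0.002, -0.0]
contact_force: [-0.5, 0.2, 0.7]
grip_width: 0.0002
gripper_force: 0.6
```

>>> arm_command(plan=[{"claw":1,"tx":0,"ty":0,"tz":0.0005,"ax":0,"ay":0,"az":0},{"claw":1,"tx":0,"ty":0,"tz":0.0005,"ax":0,"ay":0,"az":0},{"claw":1,"tx":0,"ty":0,"tz":0.0005,"ax":0,"ay":0,"az":0},{"claw":1,"tx":0,"ty":0,"tz":0.0005,"ax":0,"ay":0,"az":0},{"claw":1,"tx":0,"ty":0,"tz":0,"ax":0,"ay":0,"az":0},{"claw":1,"tx":0,"ty":0,"tz":0,"ax":0,"ay":0,"az":0},{"claw":1,"tx":0,"ty":0,"tz":0,"ax":0,"ay":0,"az":0},{"claw":1,"tx":0,"ty":0,"tz":0,"ax":0,"ay":0,"az":0},{"claw":1,"tx":0,"ty":0,"tz":0,"ax":0,"ay":0,"az":0},{"claw":1,"tx":0,"ty":0,"tz":0,"ax":0,"ay":0,"az":0}])

```text
clock: 12.55
tcp_pos: [0.5039, 0.0211, 0.2201]
orientation: [3.141, 0.002, 0.0]
contact_force: [-8.1, -0.7, 19.9]
grip_width: -0.0001
gripper_force: 10.2
```

20 N at tip z 0.047, the expected end height, so this is the stop. I'll lift and move over the power rocker.

>>> arm_command(plan=[{"claw":1,"tx":0,"ty":0,"tz":-0.01,"ax":0,"ay":0,"az":0},{"claw":1,"tx":0,"ty":0,"tz":-0.02,"ax":0,"ay":0,"az":0},{"claw":1,"tx":0,"ty":0,"tz":-0.02,"ax":0,"ay":0,"az":0},{"claw":1,"tx":0,"ty":0.029,"tz":0,"ax":0,"ay":0,"az":0},{"claw":1,"tx":0,"ty":0.029,"tz":0,"ax":0,"ay":0,"az":0},{"claw":1,"tx":0,"ty":0.029,"tz":0,"ax":0,"ay":0,"az":0},{"claw":1,"tx":0,"ty":0.029,"tz":0,"ax":0,"ay":0,"az":0},{"claw":1,"tx":0,"ty":0.028,"tz":0,"ax":0,"ay":0,"az":0},{"claw":1,"tx":0,"ty":0,"tz":0,"ax":0,"ay":0,"az":0},{"claw":1,"tx":0,"ty":0,"tz":0,"ax":0,"ay":0,"az":0}])

```text
clock: 13.38
tcp_pos: [0.5041, -0.1249, 0.2688]
orientation: [3.141, -0.004, 0.001]
contact_force: [0.1, 0.2, 0.3]
grip_width: 0.0001
gripper_force: 0.0
```

```bash
python3 - <<'E'
from h import *
o=r.get_obs();print(o['clock'],o['tcp_pos'],o['contact_force'])
for c in('scene','wrist'):
    T=look(c,c+'4.png')
    for t in['cover_tab','intensity_near','power_near']: print(c,t,find(t,c,T))
f=cv2.imread('pics/scene4.png')[200:310,190:320];w=cv2.imread('pics/wrist4.png')
cv2.imwrite('pics/m4.png',np.hstack([cv2.resize(f,(400,338)),cv2.resize(w,(400,338))]))
E
```

```text
13.3833 [ 0.50412305 -0.12493224  0.26881441] [0.14542058 0.21644803 0.27843444]
scene cover_tab [(0.89, array([ 0.5612, -0.0524,  0.0929]))]
scene intensity_near [(0.53, array([0.5046, 0.0164, 0.0446]))]
scene power_near [(0.67, array([ 0.5103, -0.1221,  0.0504])), (0.44, array([ 6.994e-01, -2.577e-01, -1.000e-04]))]
wrist cover_tab [(0.6, array([ 0.5643, -0.0502,  0.0909]))]
wrist intensity_near [(0.76, array([0.5081, 0.0235, 0.0467])), (0.36, array([ 4.416e-01,  9.200e-03, -2.000e-04]))]
wrist power_near [(0.69, array([ 0.5064, -0.1201,  0.0514]))]
```

View pics/m4.png

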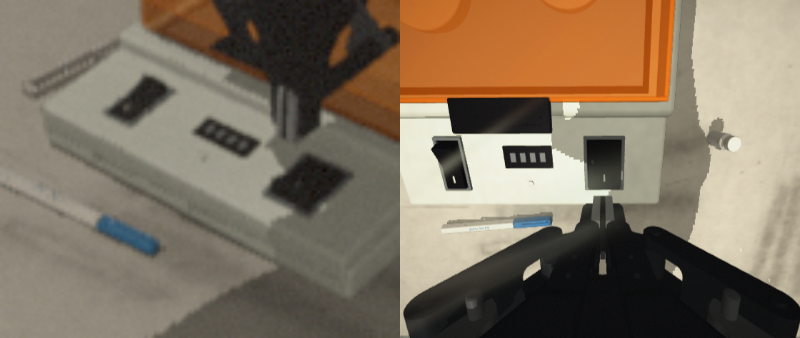

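The narrow rocker has gone over: its far half now stands up (left px (140,95), right px (437,152)), and its near point has sunk to z 0.046. The fingers line up with the wide rocker, so I'll descend.

>>> arm_command(plan=[{"claw":1,"tx":0,"ty":-0.001,"tz":0.008,"ax":0,"ay":0,"az":0},{"claw":1,"tx":0,"ty":0,"tz":0.008,"ax":0,"ay":0,"az":0},{"claw":1,"tx":0,"ty":0,"tz":0.008,"ax":0,"ay":0,"az":0},{"claw":1,"tx":0,"ty":0,"tz":0.008,"ax":0,"ay":0,"az":0},{"claw":1,"tx":0,"ty":0,"tz":0.006,"ax":0,"ay":0,"az":0},{"claw":1,"tx":0,"ty":0,"tz":0.002,"ax":0,"ay":0,"az":0},{"claw":1,"tx":0,"ty":0,"tz":0.001,"ax":0,"ay":0,"az":0},{"claw":1,"tx":0,"ty":0,"tz":0.001,"ax":0,"ay":0,"az":0},{"claw":1,"tx":0,"ty":0,"tz":0.001,"ax":0,"ay":0,"az":0},{"claw":1,"tx":0,"ty":0,"tz":0.001,"ax":0,"ay":0,"az":0}])

```text
clock: 14.62
tcp_pos: [0.5043, -0.1221, 0.2249]
orientation: [3.141, 0.002, 0.001]
contact_force: [-1.2, 0.4, 1.4]
grip_width: 0.0002
gripper_force: 0.6
```

>>> arm_command(plan=[{"claw":1,"tx":0,"ty":0,"tz":0.001,"ax":0,"ay":0,"az":0},{"claw":1,"tx":0,"ty":0,"tz":0.001,"ax":0,"ay":0,"az":0},{"claw":1,"tx":0,"ty":0,"tz":0.001,"ax":0,"ay":0,"az":0},{"claw":1,"tx":0,"ty":0,"tz":0.0005,"ax":0,"ay":0,"az":0},{"claw":1,"tx":0,"ty":0,"tz":0,"ax":0,"ay":0,"az":0},{"claw":1,"tx":0,"ty":0,"tz":0,"ax":0,"ay":0,"az":0},{"claw":1,"tx":0,"ty":0,"tz":0,"ax":0,"ay":0,"az":0},{"claw":1,"tx":0,"ty":0,"tz":0,"ax":0,"ay":0,"az":0},{"claw":1,"tx":0,"ty":0,"tz":0,"ax":0,"ay":0,"az":0},{"claw":1,"tx":0,"ty":0,"tz":0,"ax":0,"ay":0,"az":0}])

```text
clock: 15.45
tcp_pos: [0.5042, -0.122, 0.2212]
orientation: [3.142, 0.002, 0.0]
contact_force: [0.6, 0.4, -0.3]
grip_width: 0.0001
gripper_force: 0.0
```

>>> arm_command(plan=[{"claw":1,"tx":0,"ty":0,"tz":0.0005,"ax":0,"ay":0,"az":0},{"claw":1,"tx":0,"ty":0,"tz":0.0005,"ax":0,"ay":0,"az":0},{"claw":1,"tx":0,"ty":0,"tz":0.0005,"ax":0,"ay":0,"az":0},{"claw":1,"tx":0,"ty":0,"tz":0.0005,"ax":0,"ay":0,"az":0},{"claw":1,"tx":0,"ty":0,"tz":0,"ax":0,"ay":0,"az":0},{"claw":1,"tx":0,"ty":0,"tz":0,"ax":0,"ay":0,"az":0},{"claw":1,"tx":0,"ty":0,"tz":0,"ax":0,"ay":0,"az":0},{"claw":1,"tx":0,"ty":0,"tz":0,"ax":0,"ay":0,"az":0},{"claw":1,"tx":0,"ty":0,"tz":0,"ax":0,"ay":0,"az":0},{"claw":1,"tx":0,"ty":0,"tz":0,"ax":0,"ay":0,"az":0}])

```text
clock: 16.28
tcp_pos: [0.5042, -0.1219, 0.2202]
orientation: [3.141, 0.002, 0.0]
contact_force: [-5.0, 0.4, 12.5]
grip_width: -0.0003
gripper_force: 6.6
```

The force is 12.5 N at the same end height as the first rocker, so it is on its stop. I'll lift clear and check.

>>> arm_command(plan=[{"claw":1,"tx":0,"ty":0,"tz":-0.01,"ax":0,"ay":0,"az":0},{"claw":1,"tx":0,"ty":0,"tz":-0.02,"ax":0,"ay":0,"az":0},{"claw":1,"tx":0,"ty":0,"tz":-0.03,"ax":0,"ay":0,"az":0},{"claw":1,"tx":0,"ty":0,"tz":-0.03,"ax":0,"ay":0,"az":0},{"claw":1,"tx":0,"ty":0,"tz":-0.03,"ax":0,"ay":0,"az":0},{"claw":1,"tx":0,"ty":0,"tz":-0.02,"ax":0,"ay":0,"az":0},{"claw":1,"tx":0,"ty":0,"tz":0,"ax":0,"ay":0,"az":0},{"claw":1,"tx":0,"ty":0,"tz":0,"ax":0,"ay":0,"az":0},{"claw":1,"tx":0,"ty":0,"tz":0,"ax":0,"ay":0,"az":0},{"claw":1,"tx":0,"ty":0,"tz":0,"ax":0,"ay":0,"az":0}])

```text
clock: 17.12
tcp_pos: [0.5036, -0.1219, 0.358]
orientation: [-3.141, -0.002, 0.004]
contact_force: [-0.9, 0.6, 0.6]
grip_width: 0.0001
gripper_force: 0.0
```

```bash
python3 - <<'E'
from h import *
o=r.get_obs();print(o['clock'],o['tcp_pos'],o['contact_force'])
for c in('scene','wrist'):
    T=look(c,c+'5.png')
    for t in['cover_tab','intensity_near','power_near']: print(c,t,find(t,c,T))
f=cv2.imread('pics/scene5.png')[160:310,190:380];w=cv2.imread('pics/wrist5.png')
cv2.imwrite('pics/m5.png',np.hstack([cv2.resize(f,(400,316)),cv2.resize(w,(400,316))]))
E
```

```text
17.1167 [ 0.50362376 -0.12194832  0.35801326] [-0.88487314  0.58193519  0.56376102]
scene cover_tab [(0.61, array([ 0.561 , -0.0543,  0.0942])), (0.49, array([ 0.6948, -0.2567, -0.0015]))]
scene intensity_near [(0.65, array([0.5016, 0.0193, 0.0437]))]
scene power_near [(0.49, array([ 0.5041, -0.1237,  0.0448]))]
wrist cover_tab [(0.77, array([ 0.5628, -0.0507,  0.0921]))]
wrist intensity_near [(0.82, array([0.5045, 0.0214, 0.0458]))]
wrist power_near [(0.81, array([ 0.5034, -0.1223,  0.0446]))]
```

View pics/m5.png

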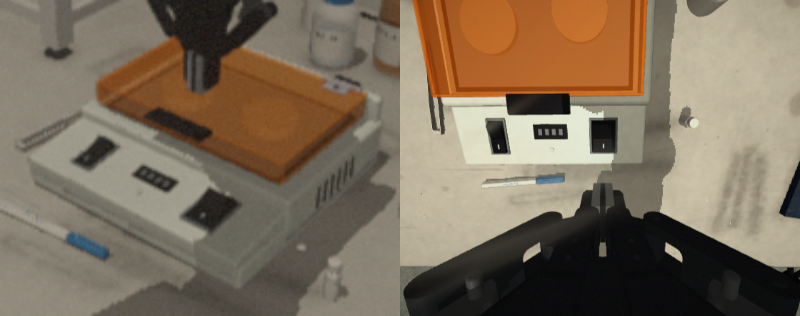

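The cover is flat and both rockers are over: the near points are at z 0.044–0.046, at px (497,148) and (603,148). The tool is clear of everything.

```bash
python3 -c "
from bench import r
print(r.hand_in())"
```

```text
the job is handed in; nothing more can be done
None
```

I shut the cover, then pressed the intensity and power rockers fully down in that order, and handed the job in at about 17 s; `hand_in` returned no verdict.

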